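# Take the large gouge from its rack and hold it ready over the log

### The arm

A 6-joint arm with a two-finger parallel gripper is mounted at the origin on the work surface. World frame = base frame: x ahead of the robot, y to its left, z up, the work surface at z = 0. Lengths are in m, angles in rad, forces in N, time in s.
With the tool pointing down it reaches from about 0.25 to 0.85 m from the base axis. Payload 12.5 kg.
Tool frame: the origin (TCP) lies between the finger pads; the fingertips stand 11 mm ahead of it and the grasp point (between the pads) lies 8 mm behind it (env.tip_reach is the distance from the TCP to the fingertips, in m); y points along the fingers, z is the direction in which the jaws open and shut, and the axes are right-handed (so a half turn about y gives the same grasp; the last joint's range is limited). The gripper opens to 93 mm and grips with 3 to 60 N. Pads are 15 mm wide; open, the fingers measure 128 mm over their backs; the gripper's body (75 mm by 188 mm) begins 65 mm behind the grasp point.
Start: joints at [1.237, 0.351, 1.652, -0, 1.139, -0.085], TCP at [0.135, 0.533, 0.23] pointing down, gripper open.
Joint ranges: [-2.75, 2.75], [-0.79, 2.1], [0.01, 2.65], [-1.57, 4.71], [0.07, 3.14], [-2.87, 2.87]. Speed limits (rad/s): [2.22, 2.22, 2.79, 3.14, 3.14, 3.14].

### API

Orientations are given as [roll, pitch, yaw] about the fixed x, y, z axes, in that order (R = Rz(yaw) Ry(pitch) Rx(roll)).
In Python, from workcell import env gives the robot as it stands. The module is installed in compiled form; this text tells all that it offers.
- The arm moves only by the shell command python3 -m creep 'ROWS' [FORCE]. ROWS is JSON, a list of rows, each a list of 7 numbers: the turn, a rotation vector about the tool's x, y, z in rad, then the shift along the tool's x, y, z in mm, then the finger opening in mm, from 0 to 93. In form: [[wx, wy, wz, x, y, z, hand], ...]. A call has 1 to 5 rows; each row is the pose to reach, as a shift and turn from the pose commanded when the call began, along the tool's axes at that moment; what a row does not reach only later rows make up. A row lasts 1/12 s, in which the tool goes at most 41.7 mm and 7.16 degrees, less where a joint would pass 70% of its speed; a pose out of reach is approached as far as the arm can. A call with a gripper value outside its range is refused whole. The fingers move at their own pace and stop on an object; FORCE is the grip in N (left out, the last holds). Time passes only in rows, so rows that repeat a pose let the fingers close. It gives the time, the measured TCP pose, the force and the opening at its end, in the units of the state.
- env.observe(): the state, without advancing time (a new reading comes with each control period).
- env.grab_frame(name): name is "scene" or "side" or "wrist"; returns the picture (420x560x3 uint8, red, green, blue); there is no depth.
- env.camera_info(name): a dict with "intrinsics" (3x3 intrinsics, pixels), "k1" (the pictures are not rectified: a ray, as slopes to the right and down, at radius r is drawn at 1 + k1 r^2 times it, then the intrinsics apply), "R" (3x3) and "t" (3): a world point X has camera coordinates R X + t. Camera axes: x right, y down, z forward; pixel columns grow to the right and rows downward; lengths in m; the calibration is good to about 2 mm. A picture is of the moment at which its call begins: read the wrist's pose just before it. camera_info takes no time and is no camera call; for the wrist camera it gives the pose at the moment of the call.
- env.sign_off(): hands the job in, once; it reports no verdict.
The state is a dict: "t": time; "qpos": joint angles; "joint_vel": joint speeds; "effort": joint torques, N m; "tcp_pos": TCP position; "tool_rot": TCP orientation; "contact_force": force on the tool from outside, world axes, zero at the start; "torque": the same for the moment, N m; "width": finger opening in m.
Only numpy, scipy, OpenCV 4.12 (cv2) and the standard library are available. Lean on these libraries where they do the work, as an engineer would, in place of code of your own. Each camera call takes 0.05 s, during which the arm holds its last target. There are 200 camera calls.

### The job

Draw the largest of the three gouges (thickest handle, widest blade) up out of the tool rack and turn it to the carving attitude: blade end down, leaning about 45 degrees, half-way between upright and level, in line with the length of the log (either way round). Finish while still holding it there, at rest, with its cutting edge about 40 mm above the middle of the log's flat top. Do not touch the log, and leave the other tools standing in the rack and the things on the bench where they are.

Things in the scene. Friction and masses are not known exactly. Their poses are not given: they have to be found in the camera images.
- large_mid (a point): large gouge, the one to take, upright in any hole of the rack, handle up: round wooden handle 40 mm thick, 105 mm long (its lower end, the shoulder, rests on the rack), brass ferrule 20 mm thick, 12 mm long, then steel blade 19 mm wide, 4 thick, 58 long; 100 to 200 g. Point on the axis 52 mm above the shoulder. z from blade to handle, y across the blade
- large_edge (a point): middle of the large gouge's cutting edge, 122 mm from large_mid towards the blade, 70 mm below the shoulder; axes as large_mid
- medium_mid (a point): the medium gouge, a look-alike: handle 32 mm thick, 105 mm long, blade 12 mm wide; same point and axes; stands in the rack
- small_mid (a point): the small gouge, a look-alike: handle 28 mm thick, 105 mm long, blade 8 mm wide; same point and axes; stands in the rack
- awl_mid (a point): an awl with a dark pear-shaped wooden handle, up to 36 mm thick and 68 mm long, standing in the rack; this point is half-way up the handle
- rack: light wooden tool rack, fixed: top board 90 by 330 mm, 14 mm thick, upper face 90 mm above the bench, a cheek at each end, open in front and behind so that the blades show below. Four square 23 mm through holes in a row along its y, at y = -105, -35, 35, 105 mm. Origin on the bench under its middle, z up
- log_top (a point): middle of the flat top of the split log being carved, 75 mm above the bench. Log 220 mm long along this x, 116 mm wide with its bark; pale flat top 60 mm wide. A begun carving up to 15 mm high is on the last 50 mm at the +x end (the rack's side); a steel bench dog, lower than the top, holds each end. Fixed, z up
- log: the same log; origin on the bench under its middle, axes as log_top
- mallet_mid (a point): a wooden mallet lying on the bench: dark head 120 by 65 by 60 mm, pale handle, 230 mm long overall; the middle of its length
- stone_mid (a point): a grey sharpening stone on a wooden base, 65 by 160 by 34 mm; its centre
- turnbox_mid (a point): a round turned wooden box with its lid on, 100 mm across and 62 mm high; half-way up its body
- brush_grip (a point): a flat brush lying on the bench; its handle
- offcut_mid (a point): a wood offcut 50 by 35 by 30 mm; its centre
- large: the large gouge again; origin on its axis at the shoulder (lower end of the handle), axes as large_mid
Things that resemble listed ones, but are neither listed nor needed, are in the scene too. Leave any red look-alike of the large alone.

How it is judged:
By the outcome, as a careful person would: the job done as asked, in the order asked, and still so for the second after the job is handed in, while the arm keeps its last pose, push and grip.
It also fails if it takes over 42 s, if anything falls off the work surface, if the arm or the gripper's body presses on something with over 40 N, if the wrist force passes 120 N, or if a joint passes its speed limit or range.

## Working session

There is one attempt and no reset: what is moved stays moved. The work goes in short steps, Python scripts to look and compute and a shell command to move; the robot and the scene stay as the last step left them, time stands still between calls to the robot, and variables do not carry over. Pictures are saved under pics/ and viewed, about 8 in all and at most 12, crops included, and the job is handed in when it is done.

```bash
mkdir -p pics; cat > h.py <<'E'
import numpy as np, cv2
from workcell import env
from scipy.spatial.transform import Rotation as Rn
def ray(ci,u,v):
    K=np.array(ci["intrinsics"]);d=np.array([ci["k1"],0,0,0,0],float)
    R=np.array(ci["R"]);t=np.array(ci["t"])
    x=np.array([(u-K[0,2])/K[0,0],(v-K[1,2])/K[1,1]]);y=x.copy()
    for _ in range(20): y=x/(1+ci["k1"]*(y@y))
    D=R.T@np.r_[y,1];return -R.T@t,D/np.linalg.norm(D)
def onz(ci,u,v,z):
    o,d=ray(ci,u,v);return o+d*(z-o[2])/d[2]
def proj(ci,X):
    K=np.array(ci["intrinsics"]);c=np.array(ci["R"])@np.array(X)+np.array(ci["t"]);p=c[:2]/c[2]
    p=p*(1+ci["k1"]*(p@p));return K[:2,:2]@p+K[:2,2]
def two(a,b):
    A=np.zeros((3,3));B=np.zeros(3)
    for o,d in (a,b):
        P=np.eye(3)-np.outer(d,d);A+=P;B+=P@o
    X=np.linalg.solve(A,B);return X,[np.linalg.norm(np.cross(X-o,d)) for o,d in (a,b)]
E
python3 - <<'E'
from h import *
s=env.observe();print(s)
for n in("scene","side","wrist"):
    ci=env.camera_info(n);im=env.grab_frame(n);cv2.imwrite(f"pics/{n}0.png",im[:,:,::-1]);
    R=np.array(ci["R"]);print(n,ci["k1"],np.array(ci["intrinsics"])[0],-R.T@ci["t"],R[2])
a=cv2.imread("pics/scene0.png");b=cv2.imread("pics/side0.png")
E
```

```text
{'t': 0.0, 'qpos': array([ 1.23742058e+00,  3.51239770e-01,  1.65245723e+00, -3.61091346e-05,
        1.13909445e+00, -8.46395892e-02]), 'joint_vel': array([-0.00133038, -0.00012418,  0.00099916,  0.00105611,  0.00038551,
       -0.00059382]), 'effort': array([ 1.60647098e-03, -4.97313309e+01, -2.85254431e+01,  6.99840719e-02,
        2.57745932e-02, -9.36544734e-05]), 'tcp_pos': array([0.13528907, 0.53274205, 0.22908689]), 'tool_rot': array([-1.57199361e+00,  6.86842168e-05, -2.48721069e-01]), 'contact_force': array([-1.20875381,  0.71307916,  0.51510586]), 'torque': array([ 0.0020431 , -0.00782468, -0.03410837]), 'width': 0.09304758300846272}
scene 0.02768463533738836 [446.9953098    0.         272.34425312] [ 1.04862739 -0.60570577  0.84135164] [-0.5035183   0.51299264 -0.69520348]
side -0.07948292217351784 [457.67494121   0.         284.43613447] [ 0.1554293  -0.87921293  0.79129185] [ 0.3357796   0.70687321 -0.62256111]
wrist -0.07796330832999342 [346.99409469   0.         287.33151809] [0.06456464 0.55177233 0.38569584] [ 0.25495497 -0.0657693  -0.96471362]
```

View pics/scene0.png

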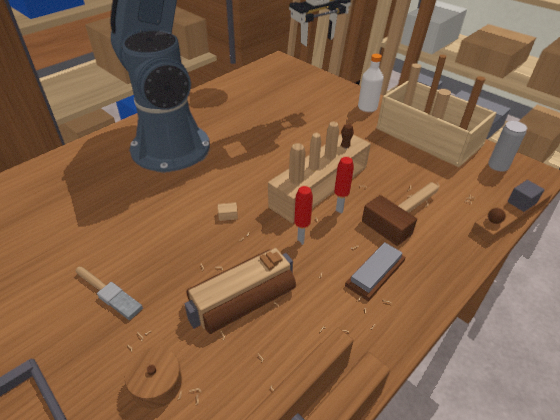

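View pics/side0.png

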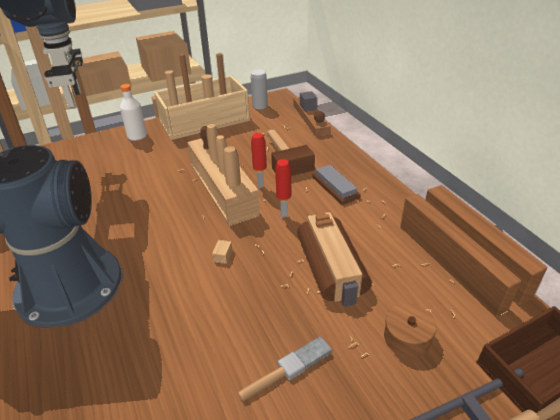

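Two wide views. The arm is parked at the top. The three wooden gouge handles stand in the rack at scene (297,165), (314,152), (331,140) and side (231,167), (219,150), (211,137). The awl is at scene (347,133). The two red look-alikes stand at scene (303,205) and (344,177), in front of the rack. The handle at scene (297,165) looks thickest, so I'll enlarge both views to confirm.

```bash
python3 - <<'E'
from h import *
a=cv2.imread("pics/scene0.png")[110:220,255:385];b=cv2.imread("pics/side0.png")[110:225,180:310]
a=cv2.resize(a,(400,338),interpolation=2);b=cv2.resize(b,(400,354),interpolation=2)[:338]
cv2.imwrite("pics/crop1.png",np.hstack([a,b]))
l=cv2.imread("pics/scene0.png")[235:335,175:305];m=cv2.imread("pics/side0.png")[200:310,290:380]
cv2.imwrite("pics/crop2.png",np.hstack([cv2.resize(l,(468,360)),cv2.resize(m,(295,360))]))
E
```

```text
(no output)
```

View pics/crop1.png

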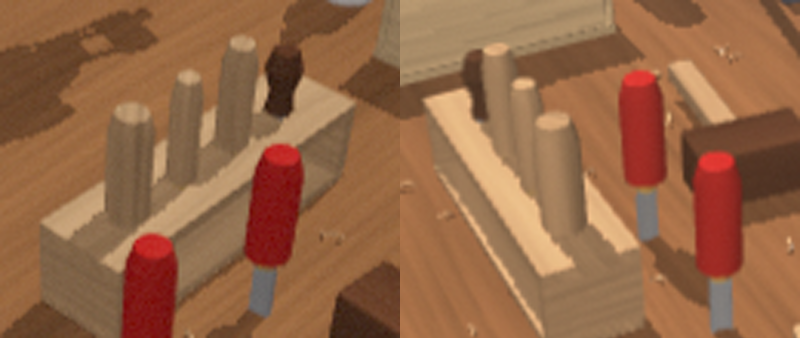

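View pics/crop2.png

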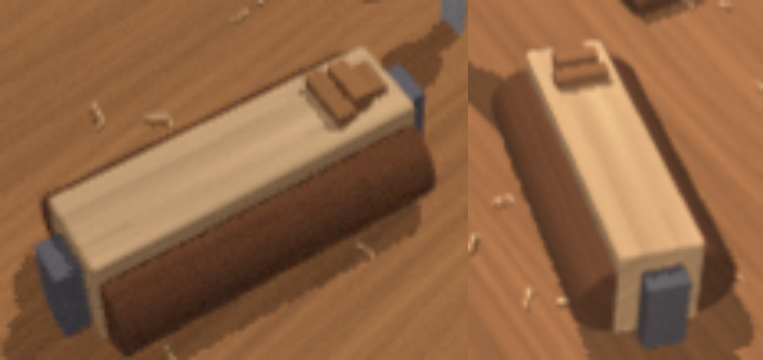

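Large = the near handle at scene (297,165). It is about 16 px thick against 11 and 13 px for the other two, and it is in the rack's end hole. Next I measure it along with the rack and log frames.

```bash
python3 - <<'E'
from h import *
S=env.camera_info("scene");D=env.camera_info("side");np.set_printoptions(precision=4,suppress=True)
s1=lambda u,v:(u/3.077+255,v/3.077+110); d1=lambda u,v:((u-400)/3.077+180,v/3.077+110)
s2=lambda u,v:(u/3.6+175,v/3.6+235); d2=lambda u,v:((u-468)/3.278+290,v/3.273+200)
for n,a,b in(("large",(132,112),(556,122)),("small",(189,77),(525,84)),("med",(243,43),(497,48))):
    print(n,onz(S,*s1(*a),.195),onz(D,*d1(*b),.195),two(ray(S,*s1(*a)),ray(D,*d1(*b))))
    
for n,a,w in(("large",(130,150),48),("small",(186,120),34),("med",(239,80),39)):
    c=onz(S,*s1(*a),.16);z=(np.array(S["R"])@c+S["t"])[2];print(n,"thick",w/3.077*z/447)
for n,a in(("red1",(153,245)),("red2",(281,156))): print(n,onz(S,*s1(*a),.187))
for n,a in(("red1",(717,160)),("red2",(642,78))): print(n,onz(D,*d1(*a),.187))
print(two(ray(S,*s1(153,245)),ray(D,*d1(717,160)))[0],two(ray(S,*s1(281,156)),ray(D,*d1(642,78)))[0])
print("rackS",onz(S,*s1(42,228),.09),onz(S,*s1(355,103),.09))
print("rackD",*[onz(D,*d1(*p),.09) for p in((425,98),(637,247),(543,275))])
L=np.array([onz(S,*s2(*p),.075) for p in((50,205),(362,47),(412,103),(100,265))]);print("logS",L,L.mean(0))
M=np.array([onz(D,*d2(*p),.075) for p in((617,262),(529,53),(600,41),(702,247))]);print("logD",M,M.mean(0))
for L in(L,M):
    ax=L[1]+L[2]-L[0]-L[3];print(np.degrees(np.arctan2(ax[1],ax[0])),np.linalg.norm(ax)/2,np.linalg.norm(L[0]-L[3]))
s=env.observe();print(Rn.from_euler("xyz",s["tool_rot"]).as_matrix())
E
```

```text
large [0.4622 0.0804 0.195 ] [0.4616 0.0716 0.195 ] (array([0.463 , 0.0787, 0.1933]), [np.float64(0.002426057771665091), np.float64(0.002426057771665155)])
small [0.4627 0.1495 0.195 ] [0.4605 0.1427 0.195 ] (array([0.462 , 0.1498, 0.1927]), [np.float64(0.0015906889303664354), np.float64(0.0015906889303664775)])
med [0.4623 0.22   0.195 ] [0.4604 0.2157 0.195 ] (array([0.4616, 0.2209, 0.1932]), [np.float64(0.0009091353534236528), np.float64(0.0009091353534235468)])
large thick 0.0390282228061522
small thick 0.028378138330517593
med thick 0.03374090701754972
red1 [ 0.5753 -0.021   0.187 ]
red2 [0.5761 0.1274 0.187 ]
red1 [ 0.5579 -0.0301  0.187 ]
red2 [0.5581 0.1178 0.187 ]
[ 0.5666 -0.0107  0.1742] [0.5671 0.1411 0.1737]
rackS [0.4244 0.0162 0.09  ] [0.5052 0.3487 0.09  ]
rackD [0.4166 0.3443 0.09  ] [0.5034 0.0165 0.09  ] [0.4191 0.0169 0.09  ]
logS [[ 0.5379 -0.3321  0.075 ]
 [ 0.5814 -0.1188  0.075 ]
 [ 0.6349 -0.1298  0.075 ]
 [ 0.5903 -0.3376  0.075 ]] [ 0.5861 -0.2296  0.075 ]
logD [[ 0.5294 -0.333   0.075 ]
 [ 0.5803 -0.1221  0.075 ]
 [ 0.6347 -0.1344  0.075 ]
 [ 0.5849 -0.3472  0.075 ]] [ 0.5823 -0.2342  0.075 ]
78.18315487252582 0.21504658259917533 0.05260905643478104
76.64993247542117 0.21775330251028277 0.05729197910627094
[[ 0.9692 -0.0003  0.2463]
 [-0.2463 -0.0008  0.9692]
 [-0.0001 -1.     -0.0009]]
```

The large handle measures 39 mm thick, against 34 and 28 mm for the others. It stands at (0.462, 0.077), in the hole at rack y = −105 mm with the rack's middle at (0.462, 0.182). The log middle is about (0.584, −0.232) with yaw about 77.5°. I'll grip from above with the jaws along world x.

```bash
cat >> h.py <<'E'
def go(p,R):
    s=env.observe();R0=Rn.from_euler("xyz",s["tool_rot"]);r=(R0.inv()*Rn.from_matrix(R)).as_rotvec()
    d=R0.inv().apply(np.array(p)-s["tcp_pos"])*1000
    print("rot",r.round(3),"shift",d.round(1),"|r|",np.linalg.norm(r).round(3),"F",s["contact_force"].round(1),"w",round(s["width"],4),"t",s["t"],"q",s["qpos"].round(2))
def down(az): # y down, z (jaw) at azimuth az
    z=np.array([np.cos(az),np.sin(az),0]);y=np.array([0,0,-1.]);return np.c_[np.cross(y,z),y,z]
E
python3 -c "
from h import *
go([.462,.077,.29],down(0))"
```

```text
rot [1.000e-03 1.322e+00 1.000e-03] shift [ 428.9  -60.5 -361.4] |r| 1.322 F [ 0.  -0.4 -0.6] w 0.0931 t 0.15 q [ 1.24  0.35  1.65 -0.    1.14 -0.08]
```

```bash
python3 -m creep '[[0,0.1,0,10,-40,-5,93],[0,0.22,0,40,-60,-30,93],[0,0.34,0,71,-60,-58,93],[0,0.46,0,102,-60,-86,93],[0,0.58,0,133,-60,-112,93]]'; python3 -c "
from h import *
go([.462,.077,.29],down(0))"
```

```text
t: 0.57
tcp_pos: [0.2365, 0.3909, 0.2898]
tool_rot: [-1.57, 0.0, -0.834]
contact_force: [0.3, 0.4, -0.5]
width: 0.0928
rot [-0.     0.737 -0.   ] shift [ 3.84e+02 -3.00e-01 -4.40e+01] |r| 0.737 F [ 0.3  0.4 -0.5] w 0.0928 t 0.5667 q [ 0.92  0.12  1.8  -0.    1.23  0.19]
```

```bash
python3 -m creep '[[0,0.12,0,35,0,-4,93],[0,0.24,0,75,0,-8,93],[0,0.36,0,115,0,-13,93],[0,0.48,0,155,0,-18,93],[0,0.6,0,195,0,-22,93]]'; python3 -c "
from h import *
go([.462,.077,.29],down(0))"
```

```text
t: 0.98
tcp_pos: [0.3522, 0.2321, 0.2897]
tool_rot: [-1.571, 0.0, -1.435]
contact_force: [1.1, 0.9, -0.8]
width: 0.0931
rot [-0.     0.136 -0.   ] shift [168.6  -0.3  87.7] |r| 0.136 F [ 1.1  0.9 -0.8] w 0.0931 t 0.9833 q [0.47 0.05 1.88 0.   1.22 0.34]
```

```bash
python3 -m creep '[[0,0.1,0,33,0,17,93],[0,0.136,0,66,0,34,93],[0,0.136,0,100,0,52,93],[0,0.136,0,134,0,70,93],[0,0.136,0,169,0,88,93]]'; python3 -m creep '[[0,0,0,0,0,0,93],[0,0,0,0,0,0,93]]'; python3 - <<'E'
from h import *
ci=env.camera_info("wrist");im=env.grab_frame("wrist")[:,:,::-1].copy();cv2.imwrite("pics/w1.png",im)
print(proj(ci,[.462,.077,.195]),proj(ci,[.462,.077,.09]));go([.462,.077,.29],down(0))
np.savez("w1.npz",R=ci["R"],t=ci["t"])
E
```

```text
t: 1.4
tcp_pos: [0.4634, 0.0773, 0.2896]
tool_rot: [-1.571, 0.0, -1.565]
contact_force: [0.1, 0.5, 0.4]
width: 0.093
t: 1.57
tcp_pos: [0.4632, 0.0778, 0.2892]
tool_rot: [-1.572, -0.0, -1.568]
contact_force: [-0.1, 0.9, 0.3]
width: 0.0929
[285.96522717 222.39960638] [286.57661255 193.65838444]
rot [ 0.001  0.005 -0.   ] shift [ 1.8 -0.7 -0.6] |r| 0.005 F [-0.5 -0.2  0.7] w 0.0929 t 1.6167 q [0.07 0.14 1.77 0.   1.23 0.06]
```

View pics/w1.png

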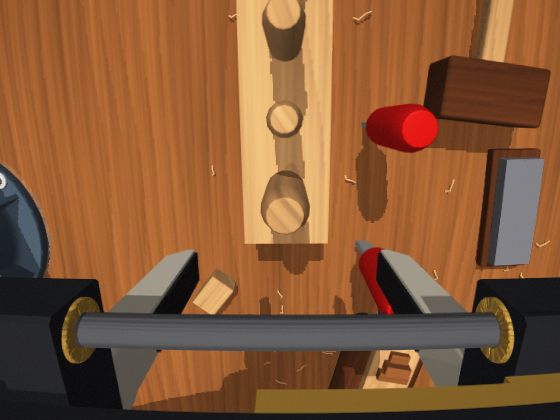

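The wrist view shows the large handle's top at (285,216), a few px from the prediction at (286,222). The rack's near edge is at row 243, from column 245 to 328.

```bash
python3 - <<'E'
from h import *
ci=env.camera_info("wrist")
print("top",onz(ci,285,216,.195),"rack near corners",onz(ci,245,243,.09),onz(ci,328,243,.09),"far edges",onz(ci,237,10,.09),onz(ci,333,10,.09),"smalltop",onz(ci,285,119,.195),"redtop",onz(ci,415,128,.185))
go([.462,.079,.139],down(0))
E
```

```text
top [0.46065112 0.08305139 0.195     ] rack near corners [0.4162432  0.02306086 0.09      ] [0.50666933 0.02347184 0.09      ] far edges [0.41419232 0.25466871 0.09      ] [0.50444005 0.25488237 0.09      ] smalltop [0.46050756 0.15361128 0.195     ] redtop [0.55660264 0.1482523  0.185     ]
rot [ 0.001  0.005 -0.   ] shift [ -0.2 150.3  -0.4] |r| 0.005 F [-0.5 -0.2  0.7] w 0.0929 t 1.6167 q [0.07 0.14 1.77 0.   1.23 0.06]
```

```bash
python3 -m creep '[[0,0,0,-2,35,-1,93],[0,0,0,-2,70,-1,93],[0,0,0,-2,105,-1,93],[0,0,0,-2,135,-1,93],[0,0,0,-2,150,-1,93]]' 50; python3 -m creep '[[0,0,0,0,0,0,93],[0,0,0,0,0,0,60],[0,0,0,0,0,0,30],[0,0,0,0,0,0,20],[0,0,0,0,0,0,20]]' 50;python3 -m creep '[[0,0,0,0,0,0,20],[0,0,0,0,0,0,20],[0,0,0,0,0,0,20]]' 50; python3 - <<'E'
from h import *
ci=env.camera_info("wrist");im=env.grab_frame("wrist")[:,:,::-1].copy();cv2.imwrite("pics/w2.png",im)
go([.462,.079,.139],down(0))
E
```

```text
t: 2.03
tcp_pos: [0.4594, 0.0823, 0.1366]
tool_rot: [-1.575, -0.0, -1.563]
contact_force: [-0.5, 0.3, -0.0]
width: 0.093
t: 2.45
tcp_pos: [0.4623, 0.0813, 0.1408]
tool_rot: [-1.569, 0.0, -1.565]
contact_force: [0.6, 0.7, -0.2]
width: 0.0709
t: 2.7
tcp_pos: [0.4618, 0.0811, 0.1399]
tool_rot: [-1.57, 0.0, -1.565]
contact_force: [1.3, 0.9, -0.7]
width: 0.0511
rot [-0.     0.006 -0.   ] shift [2.1 0.8 0.2] |r| 0.006 F [ 0.4  0.  -0.7] w 0.0469 t 2.75 q [0.07 0.33 1.94 0.   0.87 0.07]
```

View pics/w2.png

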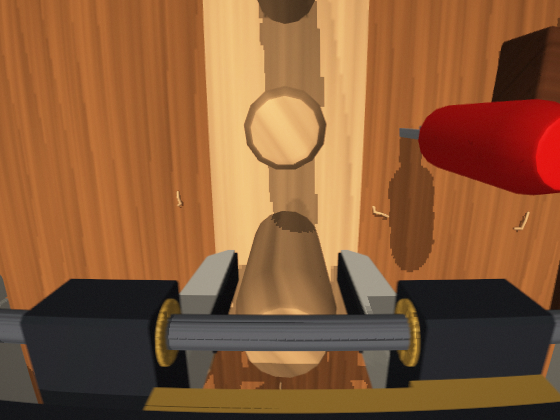

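The handle stands between the pads, centred at about (286,290), and the fingers are still closing.

```bash
python3 -m creep '[[0,0,0,0,0,0,20],[0,0,0,0,0,0,20],[0,0,0,0,0,0,20],[0,0,0,0,0,0,20],[0,0,0,0,0,0,20]]' 50; python3 -m creep '[[0,0,0,0,-5,0,20],[0,0,0,0,-20,0,20],[0,0,0,0,-40,0,20],[0,0,0,0,-65,0,20],[0,0,0,0,-90,0,20]]' 50; python3 -m creep '[[0,0,0,0,-25,0,20],[0,0,0,0,-50,0,20],[0,0,0,0,-75,0,20],[0,0,0,0,-95,0,20],[0,0,0,0,-110,0,20]]'; python3 - <<'E'
from h import *
a=env.grab_frame("scene")[:,:,::-1];b=env.grab_frame("side")[:,:,::-1]
cv2.imwrite("pics/lift.png",np.hstack([cv2.resize(a[40:260,200:400],(400,440)),cv2.resize(b[40:260,130:330],(400,440))]))
go([.462,.079,.139],down(0))
E
```

```text
t: 3.17
tcp_pos: [0.4617, 0.0811, 0.1396]
tool_rot: [-1.571, -0.0, -1.565]
contact_force: [-1.0, -0.4, 1.9]
width: 0.0394
t: 3.58
tcp_pos: [0.4613, 0.0811, 0.2307]
tool_rot: [-1.572, -0.0, -1.565]
contact_force: [1.4, 0.0, -0.7]
width: 0.0397
t: 4.0
tcp_pos: [0.4618, 0.0811, 0.3418]
tool_rot: [-1.569, 0.0, -1.565]
contact_force: [0.3, -0.6, -1.4]
width: 0.0395
rot [-0.004  0.006 -0.   ] shift [  2.2 202.9  -1.2] |r| 0.007 F [-0.4  0.6 -2.3] w 0.0395 t 4.1 q [0.07 0.1  1.69 0.   1.35 0.07]
```

View pics/lift.png

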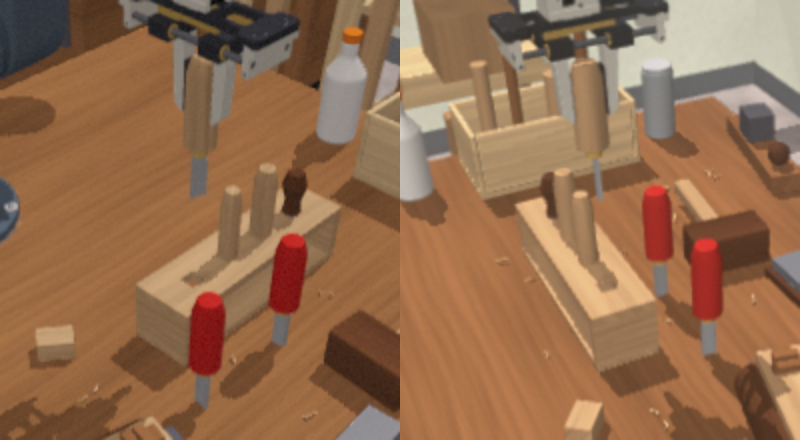

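The gouge hangs straight in the pads at 39.5 mm, with its edge at scene crop (199,195) and side crop (600,198). The others still stand. Now I'll triangulate the edge and work out the carving pose.

```bash
cat >> h.py <<'E'
def carve(yaw,el=np.pi/4,s=1):
    u=s*np.array([np.cos(yaw),np.sin(yaw),0]);a=np.cos(el)*u+np.array([0,0,np.sin(el)])
    z=np.cross(u,[0,0,1.]); z=z if z[0]>0 else -z
    return a,np.c_[np.cross(-a,z),-a,z]
E
python3 - <<'E'
from h import *
S=env.camera_info("scene");D=env.camera_info("side")
X=two(ray(S,200+199/2,40+195/2),ray(D,130+200/2,40+198/2));s=env.observe()
print(X,s["tcp_pos"],Rn.from_euler("xyz",s["tool_rot"]).inv().apply(X[0]-s["tcp_pos"]))
a,R=carve(np.radians(77.5));e=np.array([.584,-.232,.115])
print(a);go(e+.119*a+[0,0,.10],R);go(e+.119*a,R)
E
```

```text
(array([0.4652054 , 0.08075349, 0.22110549]), [np.float64(0.001076201958010984), np.float64(0.0010762019580112122)]) [0.46239396 0.08117498 0.34188666] [0.0004739  0.12079155 0.00231315]
[0.15304592 0.69034553 0.70710678]
rot [-0.092  0.211 -0.783] shift [231.9  43.2 138.2] |r| 0.816 F [-0.4  0.6 -2.3] w 0.0395 t 4.1 q [0.07 0.1  1.69 0.   1.35 0.07]
rot [-0.092  0.211 -0.783] shift [231.9 143.2 137.8] |r| 0.816 F [-0.4  0.6 -2.3] w 0.0395 t 4.1 q [0.07 0.1  1.69 0.   1.35 0.07]
```

```bash
python3 -m creep '[[-0.01,0.02,-0.06,15,0,9,20],[-0.02,0.04,-0.14,40,0,24,20],[-0.03,0.06,-0.22,67,0,40,20],[-0.04,0.08,-0.3,94,0,56,20],[-0.04,0.1,-0.38,120,0,72,20]]'; python3 - <<'E'
from h import *
a,R=carve(np.radians(77.5));e=np.array([.584,-.232,.115])
go(e+.119*a+[0,0,.10],R)
E
```

```text
t: 4.52
tcp_pos: [0.5349, -0.0397, 0.3385]
tool_rot: [-1.594, -0.385, -1.662]
contact_force: [-0.4, -0.5, -1.8]
width: 0.0395
rot [-0.048  0.111 -0.398] shift [81.2 73.6 78.7] |r| 0.416 F [-0.4 -0.5 -1.8] w 0.0395 t 4.5167 q [ 0.02  0.28  1.52 -0.38  1.42  0.19]
```

```bash
python3 -m creep '[[-0.01,0.025,-0.09,19,15,18,20],[-0.02,0.05,-0.18,37,33,36,20],[-0.03,0.08,-0.27,55,50,53,20],[-0.04,0.1,-0.35,71,65,70,20],[-0.048,0.11,-0.4,81,74,79,20]]';  python3 -m creep '[[0,0,0,0,0,0,20],[0,0,0,0,0,0,20]]'; python3 - <<'E'
from h import *
a=env.grab_frame("scene")[:,:,::-1];b=env.grab_frame("side")[:,:,::-1]
cv2.imwrite("pics/c1.png",np.hstack([cv2.resize(a[110:350,160:360],(400,480),interpolation=2),cv2.resize(b[110:350,230:430],(400,480),interpolation=2)]))
a,R=carve(np.radians(77.5));e=np.array([.584,-.232,.115])
go(e+.119*a,R)
E
```

```text
t: 4.93
tcp_pos: [0.6025, -0.1497, 0.2961]
tool_rot: [-1.576, -0.788, -1.784]
contact_force: [-0.4, 0.7, -1.2]
width: 0.0397
t: 5.1
tcp_pos: [0.6017, -0.1482, 0.2975]
tool_rot: [-1.576, -0.782, -1.784]
contact_force: [-0.4, -0.0, -1.2]
width: 0.0397
rot [-0.002  0.001 -0.004] shift [-69.5  72.7   0.8] |r| 0.005 F [ 0.  -0.6 -0.8] w 0.0396 t 5.2 q [-0.02  0.53  1.4  -0.77  1.45  0.39]
```

View pics/c1.png

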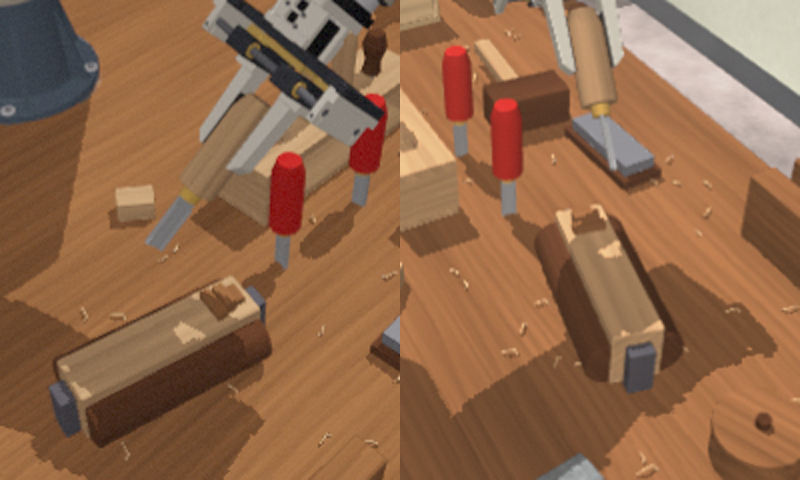

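The gouge leans in line with the log. Its edge is at scene crop (154,243) and side crop (613,168). I'll cross the log's top corners in both views to check the target before going down.

```bash
python3 - <<'E'
from h import *
np.set_printoptions(precision=4,suppress=True)
S=env.camera_info("scene");D=env.camera_info("side")
f=lambda a,b:two(ray(S,160+a[0]/2,110+a[1]/2),ray(D,230+(b[0]-400)/2,110+b[1]/2))
E=f((154,243),(613,168));print("edge",E)
s2=lambda u,v:(u/3.6+175,v/3.6+235); d2=lambda u,v:((u-468)/3.278+290,v/3.273+200)
C=[]
for a,b in(((50,205),(617,262)),((362,47),(529,53)),((412,103),(600,41)),((100,265),(702,247))):
    x=two(ray(S,*s2(*a)),ray(D,*d2(*b)));C.append(x[0]);print(x[0],x[1][0])
C=np.array(C);ax=C[1]+C[2]-C[0]-C[3];print(C.mean(0),np.degrees(np.arctan2(ax[1],ax[0])))
s=env.observe();R=Rn.from_euler("xyz",s["tool_rot"]);print("edge in tool",R.inv().apply(E[0]-s["tcp_pos"]), "model edge",s["tcp_pos"]+R.apply([0,.119,0]))
E
```

```text
edge (array([ 0.5848, -0.2307,  0.2145]), [np.float64(0.0011403669365950353), np.float64(0.001140366936595184)])
[ 0.533  -0.3289  0.0683] 0.0008043120120533984
[ 0.5812 -0.1191  0.0736] 0.001063849783011327
[ 0.6354 -0.1312  0.0742] 0.001678582591136536
[ 0.5885 -0.3388  0.069 ] 0.003324966634267429
[ 0.5845 -0.2295  0.0713] 77.15311771083167
edge in tool [0.0001 0.1201 0.0011] model edge [ 0.5838 -0.2297  0.2152]
```

The edge is already over the log's middle, (0.585, −0.231), so it goes straight down 100 mm.

```bash
python3 -m creep '[[0,0,-0.003,-15,15,0,20],[0,0,-0.003,-32,33,0,20],[0,0,-0.003,-49,50,0,20],[0,0,-0.003,-62,63,0,20],[0,0,-0.003,-70,71,0,20]]';  python3 -m creep '[[0,0,0,0,0,0,20],[0,0,0,0,0,0,20],[0,0,0,0,0,0,20],[0,0,0,0,0,0,20],[0,0,0,0,0,0,20]]'; python3 - <<'E'
from h import *
a=env.grab_frame("scene")[:,:,::-1];b=env.grab_frame("side")[:,:,::-1]
cv2.imwrite("pics/c2.png",np.hstack([cv2.resize(a[110:350,160:360],(400,480),interpolation=2),cv2.resize(b[110:350,230:430],(400,480),interpolation=2)]))
a,R=carve(np.radians(77.4));e=np.array([.5845,-.231,.115])
go(e+.1195*a,R);print(env.observe()["joint_vel"].round(3))
E
```

```text
t: 5.62
tcp_pos: [0.6013, -0.1483, 0.1988]
tool_rot: [-1.572, -0.785, -1.786]
contact_force: [-0.3, 0.2, -0.9]
width: 0.0397
t: 6.03
tcp_pos: [0.6023, -0.1489, 0.201]
tool_rot: [-1.568, -0.786, -1.789]
contact_force: [-0.3, -0.6, -1.2]
width: 0.0395
rot [-0.003  0.002  0.   ] shift [-1.   0.3  0.7] |r| 0.003 F [ 0.5  0.3 -2. ] w 0.0396 t 6.1333 q [-0.02  0.63  1.48 -0.8   1.32  0.53]
[-0.     0.005  0.001 -0.002 -0.     0.002]
```

View pics/c2.png

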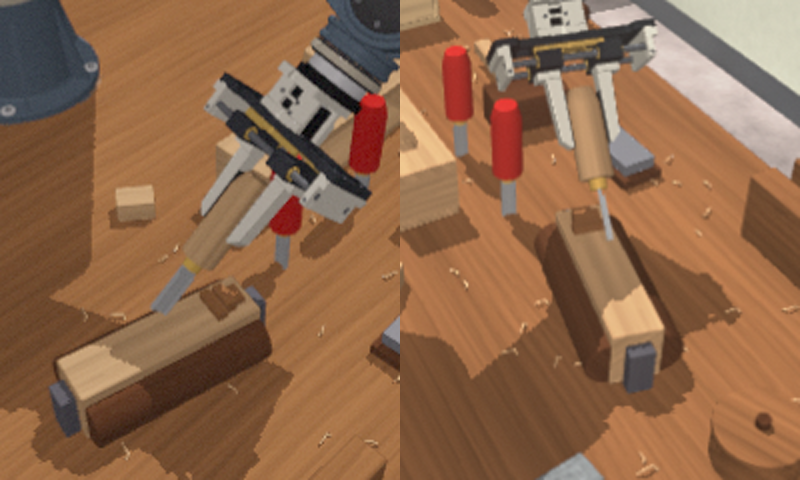

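The final views show the gouge held at a lean over the log, with its edge at scene crop (159,308) and side crop (608,236). The red tools and the bench items are unmoved. One last triangulation, then I hand in.

```bash
python3 - <<'E'
from h import *
S=env.camera_info("scene");D=env.camera_info("side")
f=lambda a,b:two(ray(S,160+a[0]/2,110+a[1]/2),ray(D,230+(b[0]-400)/2,110+b[1]/2))
E=f((160,308),(608,236));F=f((191,263),(598,184));d=F[0]-E[0]
print("edge",E,"ferrule",F[0],"elev",np.degrees(np.arcsin(d[2]/np.linalg.norm(d))),"az",np.degrees(np.arctan2(d[1],d[0])))
s=env.observe();print(s["tcp_pos"]+Rn.from_euler("xyz",s["tool_rot"]).apply([0,.1195,0]))
if np.linalg.norm(E[0]-[.5845,-.231,.115])<.008: print(env.sign_off(),"signed")
E
```

```text
edge (array([ 0.58558251, -0.2294536 ,  0.11745375]), [np.float64(0.00016827249891125423), np.float64(0.00016827249891132357)]) ferrule [ 0.59314205 -0.19074414  0.16204908] elev 48.51002995450732 az 78.94981494242674
[ 0.58410437 -0.23145175  0.11600947]
the job is handed in; nothing more can be done
None signed
```

I drew the large gouge out of the rack's end hole, turned it to the carving attitude over the log, and handed the job in at about 6 s with it still held at rest. It was gripped at 50 N with the pads 39.5 mm apart, which matches the 40 mm handle.

**Edge position:** the two cameras put the cutting edge at (0.586, −0.229, 0.117). That is about 42 mm above the log's flat top and within about 2 mm of its middle at (0.5845, −0.231). The tool pose gives 41 mm.

**Lean and direction:** the arm pose gives a 45° lean in line with the log, whose direction measures about 77.4°. A rough camera reading between the edge and the ferrule gave 48.5° and 79°. That baseline is only 60 mm, so I trust the arm pose more.

**Contact and other tools:** the force readings stayed at noise level, so I saw no contact with the log. After the lift, the other gouges and the awl were still standing in the rack. In the last view the red look-alikes and the bench items in frame looked unmoved, but the rack's tools and some bench items were outside that crop.

**Disagreement:** before the grasp, the wrist and fixed cameras differed by about 5 mm along the rack. I aimed between the two.

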